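Put swapped reagent bottles back in their own bays

ROBOT

A 6-joint arm with a two-finger parallel gripper is mounted at the origin on the work surface. World frame = base frame: x ahead of the robot, y to its left, z up, the work surface at z = 0. Lengths are in mm, angles in rad, forces in N, time in s.
With the tool pointing down it reaches from about 275 to 750 mm from the base axis. Payload 10.2 kg.
Tool frame: the origin (TCP) lies midway between the tips of the shut fingers; the grasp point (between the pads) lies grip_depth behind it (grip_depth is the distance from the TCP to the grasp point, in mm); z points along the fingers, y is the line along which they close (so a half turn about z gives the same grasp; the last joint's range is limited). The gripper opens to 85 mm and grips with 20 to 120 N. Pads are 22 mm wide; open, the fingers measure 114 mm over their backs; the gripper's body (76 mm by 85 mm) begins 54 mm behind the grasp point. The pads swing forward as they close: fully open they stand 13 mm farther back than shut.
Start: joints at [1.072, 0.313, 1.498, -0, 1.331, -0.223], TCP at [142.979, 505.161, 231.294] pointing down, gripper open.
Joint ranges: [-2.94, 2.94], [-0.97, 2.17], [0.19, 2.56], [-1.23, 4.37], [0.02, 3.11], [-2.88, 2.88]. Speed limits (rad/s): [2.39, 2.39, 3.01, 3.14, 3.14, 3.14].

INTERFACE

Orientations are given as a unit quaternion [w, x, y, z].
In Python, from rig import * gives the robot as it stands.
- The arm moves only by the tool servo_tool, never from a script. Its argument "commands" is a list of rows, each a list of 3 entries, a list of its own where there are three numbers: the gripper command: -1 is fully open, 1 is shut, values between are in proportion, then the shift along the tool's x, y, z in m, then the turn, a rotation vector about the tool's x, y, z in units of 6 degrees (1.0 is 6 degrees). In form: [[grip, [dx, dy, dz], [ax, ay, az]], ...]. A call has 1 to 10 rows; each row shifts and turns the commanded pose from where the row before left it, along the tool's axes as they then stand; what a row does not reach is not made up. A row lasts 1/12 s, in which the tool goes at most 41.7 mm and 7.16 degrees, less where a joint would pass 70% of its speed; a pose out of reach is approached as far as the arm can. A call is refused whole if a number of a shift passes 0.0417 or a number of a turn 1, either way. A call with a gripper value outside its range is refused whole. The fingers move at their own pace and stop on an object; "squeeze" is the grip in N (left out, the last holds). Time passes only in rows, so rows that do not move let the fingers close. It gives the time, the measured TCP pose, the force, the opening and the grip force at its end, in the units of the state.
- sense(): the state, without advancing time (a new reading comes with each control period).
- capture(name): name is "scene" or "top" or "wrist"; returns a dict with "pixels" (480x640x3 uint8, red, green, blue), "z_map" (480x640 float32, mm along the optical axis (not along the pixel's ray), 0 where there is no reading), "fx", "fy", "cx", "cy" (pixels), "rvec" (rotation vector, rad) and "tvec" (3), from world to camera coordinates, as OpenCV has them; the wrist camera has in their place "T_tool_cam" (4x4, takes a point from camera to tool coordinates, whose origin is the TCP and whose axes are the flange's). Camera axes: x right, y down, z forward; pixel columns grow to the right and rows downward; lengths in mm; the calibration is good to about 2 mm. A picture is of the moment at which its call begins: read the wrist's pose just before it.
- finish_job(): hands the job in; it is judged then, once.
The state is a dict: "time_s": time; "joints": joint angles; "dq": joint speeds; "tau": joint torques, N m; "eef_pos": TCP position; "ee_rot": TCP orientation; "force": force on the tool from outside, world axes, zero at the start; "wrist_torque": the same for the moment, N m; "grip_width": opening from 0.0 (shut) to 1.0 (fully open); "grip_force": force on a finger pad.
Only numpy, scipy, OpenCV 4.12 (cv2) and the standard library are available. Lean on these libraries where they do the work, as an engineer would, in place of code of your own. Each camera call takes 0.05 s, during which the arm holds its last target. There are 200 camera calls.

TASK

The four reagent bottles beside the blood analyser have been put back in each other's places. Move each one so that it stands upright in the middle of the plate of its own cap colour, using the empty black plate as the spare place on the way and leaving it empty at the end. Never stand or lay a bottle on the bare bench, never lay one down, and leave the rack of sample tubes where it is.

Things in the scene. Friction and masses are not known exactly. Their poses are not given: they have to be found in the camera images.
- purple_bottle_center (a point): Loose upright round reagent bottle, closed: white plastic body 44 mm in diameter, purple cap (36 mm in diameter) and purple band; 70 mm tall in all, straight-sided up to 47 mm above its foot, about 0.06 to 0.13 kg. This point is on its axis, half-way up (35 mm above its foot); z runs up along the axis; yaw has no meaning.
- yellow_bottle_center (a point): Loose upright round reagent bottle, closed: white plastic body 44 mm in diameter, yellow cap (36 mm in diameter) and yellow band; 70 mm tall in all, straight-sided up to 47 mm above its foot, about 0.06 to 0.13 kg. This point is on its axis, half-way up (35 mm above its foot); z runs up along the axis; yaw has no meaning.
- green_bottle_center (a point): Loose upright round reagent bottle, closed: white plastic body 44 mm in diameter, green cap (36 mm in diameter) and green band; 70 mm tall in all, straight-sided up to 47 mm above its foot, about 0.06 to 0.13 kg. This point is on its axis, half-way up (35 mm above its foot); z runs up along the axis; yaw has no meaning.
- red_bottle_center (a point): Loose upright round reagent bottle, closed: white plastic body 44 mm in diameter, red cap (36 mm in diameter) and red band; 70 mm tall in all, straight-sided up to 47 mm above its foot, about 0.06 to 0.13 kg. This point is on its axis, half-way up (35 mm above its foot); z runs up along the axis; yaw has no meaning.
- purple_bay: Home place of the purple bottle: fixed flat square purple plate 84 x 84 x 10 mm on the bench, no rim, with a flush white disc (58 mm across) marking its middle. Origin at the centre of its underside, z up, x and y along its sides; bottles stand on its top, 10 mm above the origin. At the start a bottle of another colour stands on it.
- yellow_bay: Home place of the yellow bottle: fixed flat square yellow plate 84 x 84 x 10 mm on the bench, no rim, with a flush white disc (58 mm across) marking its middle. Origin at the centre of its underside, z up, x and y along its sides; bottles stand on its top, 10 mm above the origin. At the start a bottle of another colour stands on it.
- green_bay: Home place of the green bottle: fixed flat square green plate 84 x 84 x 10 mm on the bench, no rim, with a flush white disc (58 mm across) marking its middle. Origin at the centre of its underside, z up, x and y along its sides; bottles stand on its top, 10 mm above the origin. At the start a bottle of another colour stands on it.
- red_bay: Home place of the red bottle: fixed flat square red plate 84 x 84 x 10 mm on the bench, no rim, with a flush white disc (58 mm across) marking its middle. Origin at the centre of its underside, z up, x and y along its sides; bottles stand on its top, 10 mm above the origin. At the start a bottle of another colour stands on it.
- parking_plate: The spare place: fixed flat square black plate 84 x 84 x 10 mm, no rim, with a flush grey disc marking its middle; empty at the start. Origin at the centre of its underside, z up; its top is 10 mm above the origin.
- tube_rack_center (a point): Bystander: loose black rack 100 (x) x 200 (y) x 35 mm, 0.6 kg, with a row of purple-capped sample tubes along its +x side reaching 110 mm above the bench. This point is the middle of the black block, 17.5 mm above its underside. Not to be disturbed.

How it is judged (in metres and radians):
At the end, for the whole second after the job is handed in: Each bottle stands upright (within 0.1 rad) on the plate of its own colour, its axis within 15 mm of the plate's middle, its centre 41 to 49 mm above the bench, released and at rest; so the black plate is empty (horizontal distance between purple_bottle_center and purple_bay below 0.015 m and z of purple_bottle_center in the frame of purple_bay between 0.041 and 0.049 m and angle between each of purple_bottle_center, yellow_bottle_center, green_bottle_center, red_bottle_center's own z axis and vertical below 0.1 rad and linear speed of each of purple_bottle, yellow_bottle, green_bottle, red_bottle below 0.02 m/s and angular speed of each of purple_bottle, yellow_bottle, green_bottle, red_bottle below 0.2 rad/s and horizontal distance between yellow_bottle_center and yellow_bay below 0.015 m and z of yellow_bottle_center in the frame of yellow_bay between 0.041 and 0.049 m and horizontal distance between green_bottle_center and green_bay below 0.015 m and z of green_bottle_center in the frame of green_bay between 0.041 and 0.049 m and horizontal distance between red_bottle_center and red_bay below 0.015 m and z of red_bottle_center in the frame of red_bay between 0.041 and 0.049 m); the robot touches nothing.
It fails at once if a bottle is put down on the bare bench, or lies down (its centre comes lower than 40 mm above the bench; standing on a plate it is at 45 mm) (height (world z) of any of purple_bottle_center, yellow_bottle_center, green_bottle_center, red_bottle_center below 0.04 m).
It fails at once if a bottle is laid down or tipped by more than 0.8 rad (angle between any of purple_bottle_center, yellow_bottle_center, green_bottle_center, red_bottle_center's own z axis and vertical above 0.8 rad).
It fails at once if the tube rack is moved by more than 15 mm (distance of tube_rack_center from where it was at the start of the episode above 0.015 m).
It also fails if it takes over 128 s, if anything falls off the work surface, if the arm or the gripper's body presses on something with over 40 N, if the wrist force passes 120 N, or if a joint passes its speed limit or range.

## Working session

There is one attempt and no reset: what is moved stays moved. The work goes in short steps, Python scripts to look and compute and a tool call to move; the robot and the scene stay as the last step left them, time stands still between calls to the robot, and variables do not carry over. Pictures are saved under pics/ and viewed, at most 14 in all, crops included, and the job is handed in when it is done.

Besides the shell and the picture viewer there is one more tool, called by a JSON object that holds its "name" and its "arguments". servo_tool: Moves the arm, as the interface text tells. Its arguments: {"type":"object","properties":{"commands":{"type":"array"},"squeeze":{"type":"number"}},"required":["commands"]}

```bash
mkdir -p pics; ls; python3 - <<'E'
from rig import *
import cv2,numpy as np,pickle
s=sense();print(s)
d={n:capture(n) for n in("scene","top")}
pickle.dump(d,open('d.pkl','wb'))
for n in d:
    cv2.imwrite(f'pics/{n}0.png',d[n]['pixels'][:,:,::-1]); print(n,d[n]['fx'],d[n]['rvec'],d[n]['tvec'])
E
```

```text
pics
{'time_s': 0.0, 'joints': array([ 1.07157519e+00,  3.13430442e-01,  1.49847004e+00,  1.21272466e-05,
        1.33099723e+00, -2.23440838e-01]), 'dq': array([-0.00218618,  0.00028485, -0.00191859,  0.00059402, -0.00111692,
        0.00128396]), 'tau': array([-1.42454319e-03, -4.12261641e+01, -2.59737897e+01, -2.20881307e-04,
        4.14822440e-03,  1.46281604e-05]), 'eef_pos': array([142.85383767, 504.91164565, 230.73267989]), 'ee_rot': array([-2.36191375e-04,  1.37454999e-01,  9.90507798e-01, -6.08313228e-04]), 'force': array([ 0.41691594, -0.3753998 ,  0.08206202]), 'wrist_torque': array([-0.05047351,  0.00784533,  0.01960382]), 'grip_force': 0.0, 'grip_width': 1.0019747894552848}
scene 572.5164587115107 [ 1.33828108  2.34392268 -0.7999883 ] [ 192.16793695 -356.1719842  1639.36869501]
top 546.1864352382129 [ 2.17362871 -2.14554493  0.10879584] [  89.39863955  560.72732001 1136.7308325 ]
```

View pics/scene0.png

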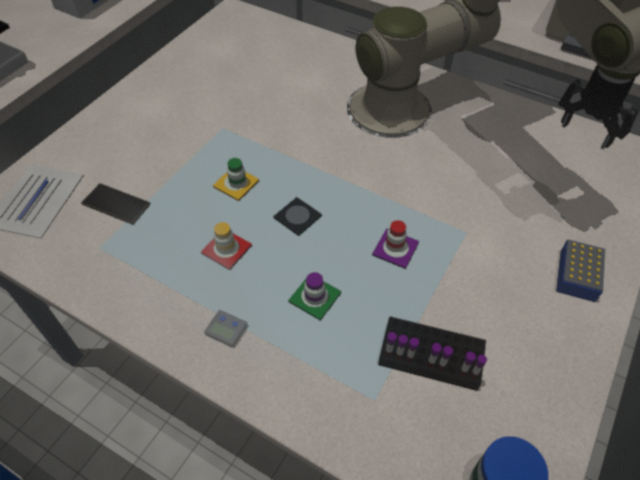

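View pics/top0.png

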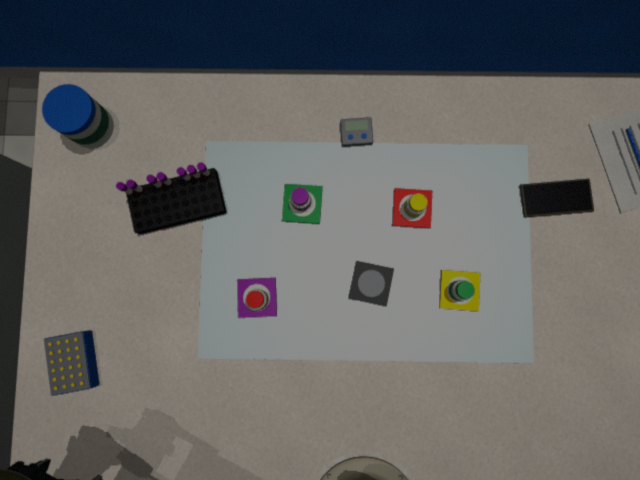

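Top view: plates green (302,203), red (412,208), purple (257,297), yellow (460,290), black (371,283). On them stand, in that order, the purple, yellow, red and green bottles, and black is empty. The scene view shows the same layout. So one 4-cycle: purple to black, green home, yellow home, red home, purple home.

```bash
cat > h.py <<'E'
import cv2,numpy as np
from scipy.spatial.transform import Rotation as R
HUE={'red':[(0,8),(172,180)],'yellow':[(16,34)],'green':[(45,85)],'purple':[(135,165)]}
def mask(px,c,smin=110,vmin=40):
    h=cv2.cvtColor(px,cv2.COLOR_RGB2HSV);m=0
    for a,b in HUE[c]: m=m|cv2.inRange(h,(a,smin,vmin),(b,255,255))
    return m
def blobs(m,amin=40):
    cs,_=cv2.findContours(m,cv2.RETR_EXTERNAL,cv2.CHAIN_APPROX_NONE)
    return sorted([c for c in cs if cv2.contourArea(c)>amin],key=cv2.contourArea,reverse=True)
def cen(c):
    M=cv2.moments(c);return np.array([M['m10'],M['m01']])/M['m00']
def quad(c):
    """four corners of the hull, and crossing of the diagonals"""
    q=cv2.approxPolyN(cv2.convexHull(c),4,ensure_convex=True).reshape(4,2).astype(float)
    l=np.cross(np.cross([*q[0],1],[*q[2],1]),np.cross([*q[1],1],[*q[3],1]))
    return q,l[:2]/l[2]
def K(d): return np.array([[d['fx'],0,d['cx']],[0,d['fy'],d['cy']],[0,0,1]])
def Rt(d,s=None):
    if 'rvec' in d: return cv2.Rodrigues(np.array(d['rvec']))[0],np.array(d['tvec'],float).ravel()
    w,x,y,z=s['ee_rot'];T=np.eye(4);T[:3,:3]=R.from_quat([x,y,z,w]).as_matrix();T[:3,3]=s['eef_pos']
    T=np.linalg.inv(T@d['T_tool_cam']);return T[:3,:3],T[:3,3]
def plane(d,p,z,s=None):
    r,t=Rt(d,s);o=-r.T@t;v=r.T@np.linalg.inv(K(d))@[*p,1];return o+v*(z-o[2])/v[2]
def tri(d1,p1,d2,p2,s1=None,s2=None):
    P=[K(d)@np.column_stack(Rt(d,s)) for d,s in((d1,s1),(d2,s2))]
    X=cv2.triangulatePoints(P[0],P[1],np.array(p1,float),np.array(p2,float)).ravel();return X[:3]/X[3]
E
python3 - <<'E'
import pickle;from h import *
d=pickle.load(open('d.pkl','rb'))
on={'purple':'green','green':'yellow','yellow':'red','red':'purple'}
pos={'top':{'green':(302,203),'red':(412,208),'purple':(257,297),'yellow':(460,290)},'scene':{'green':(315,297),'red':(227,247),'purple':(396,247),'yellow':(236,183)}}
Q={};C={}
for v in d:
  for c in HUE:
    B=[b for b in blobs(mask(d[v]['pixels'],c),20)]
    near=lambda t:[b for b in B if np.hypot(*(cen(b)-pos[v][t]))<32]
    Q[v,c]=near(c)[0]; C[v,c]=min(near(on[c]),key=lambda b:cen(b)[1]) if v=='scene' else near(on[c])[0]
    print(v,c,[(cen(b).round(),cv2.contourArea(b)) for b in near(c)],[(cen(b).round(),cv2.contourArea(b)) for b in near(on[c])])
for c in HUE:
  q1,p1=quad(Q['top',c]);q2,p2=quad(Q['scene',c])
  X=tri(d['top'],p1,d['scene'],p2); e=[plane(d['top'],p,10)[:2] for p in q1]
  yaw=np.degrees(np.arctan2(*(e[1]-e[0])[::-1]))%90
  Y=tri(d['top'],cen(C['top',c]),d['scene'],cen(C['scene',c]))
  print(c,'plate',X.round(1),'top-ray z10',plane(d['top'],p1,10).round(1),'yaw',yaw.round(),'cap',Y.round(1), 'ray z75',plane(d['top'],cen(C['top',c]),75).round(1))
for v,b in(('top',(340,255,402,312)),('scene',(265,190,330,240))):
  x0,y0,x1,y1=b;g=d[v]['pixels'][y0:y1,x0:x1].max(2)
  _,m=cv2.threshold(g,0,255,cv2.THRESH_BINARY_INV|cv2.THRESH_OTSU)
  q,p=quad(blobs(m)[0]);Q[v]=p+[x0,y0];print(v,Q[v],(q+[x0,y0]).tolist())
print('park',tri(d['top'],Q['top'],d['scene'],Q['scene']),plane(d['top'],Q['top'],10))
E
```

```text
scene red [(array([238., 251.]), 245.5), (array([208., 250.]), 61.0)] [(array([398., 228.]), 155.0)]
scene yellow [(array([236., 186.]), 361.0)] [(array([222., 229.]), 133.0)]
scene green [(array([315., 301.]), 456.0)] [(array([234., 163.]), 83.5)]
scene purple [(array([396., 252.]), 379.5)] [(array([314., 280.]), 159.0)]
top red [(array([412., 208.]), 1354.5)] [(array([254., 299.]), 222.5)]
top yellow [(array([460., 290.]), 1424.5)] [(array([418., 202.]), 231.5)]
top green [(array([302., 203.]), 1301.0)] [(array([465., 290.]), 213.5)]
top purple [(array([257., 297.]), 1356.5)] [(array([300., 196.]), 196.0)]
red plate [642.3 -97.1 -11.3] top-ray z10 [ 641.9 -100.    10. ] yaw 90.0 cap [436.5 231.6  74. ] ray z75 [436.4 231.7  75. ]
yellow plate [ 467.8 -209.1    8.9] top-ray z10 [ 463.1 -201.2   10. ] yaw 89.0 cap [ 640.7 -101.6   77.2] ray z75 [ 641.  -101.8   75. ]
green plate [650.6 135.1   8.9] top-ray z10 [646.8 141.3  10. ] yaw 86.0 cap [ 461.6 -196.5   76.9] ray z75 [ 461.2 -196.1   75. ]
purple plate [442.5 234.9   9.1] top-ray z10 [441.7 236.5  10. ] yaw 1.0 cap [651.3 143.   75. ] ray z75 [651.1 143.5  75. ]
top [370.26791972 283.14813635] [[394.0, 268.0], [386.0, 307.0], [347.0, 298.0], [355.0, 260.0]]
scene [296.97653959 215.53079179] [[323.0, 214.0], [298.0, 236.0], [272.0, 217.0], [296.0, 196.0]]
park [474.9320498  -10.48979312   6.53486682] [474.22656774  -9.1515631   10.        ]
```

{"name": "servo_tool", "arguments": {"commands": [[-1, [0, 0, 0], [0, 0, -0.88]], [-1, [0, 0, 0], [0, 0, -0.88]], [-1, [0, 0, 0], [0, 0, -0.88]], [-1, [-0.03, -0.021, 0], [0, 0, 0]], [-1, [-0.03, -0.021, 0], [0, 0, 0]], [-1, [-0.03, -0.021, 0], [0, 0, 0]], [-1, [-0.03, -0.021, 0], [0, 0, 0]], [-1, [-0.03, -0.021, 0], [0, 0, 0]], [-1, [-0.03, -0.021, 0], [0, 0, 0]], [-1, [-0.03, -0.021, 0], [0, 0, 0]]], "squeeze": 30}}

```text
time_s: 0.93
eef_pos: [354.2, 357.0, 231.2]
ee_rot: [-0.0, -0.0, 1.0, -0.0]
force: [-0.5, 0.1, -0.4]
grip_width: 1.005
grip_force: 0.0
```

{"name": "servo_tool", "arguments": {"commands": [[-1, [-0.03, -0.021, 0], [0, 0, 0]], [-1, [-0.03, -0.021, 0], [0, 0, 0]], [-1, [-0.03, -0.021, 0], [0, 0, 0]], [-1, [-0.03, -0.021, 0], [0, 0, 0]], [-1, [-0.03, -0.021, 0], [0, 0, 0]], [-1, [-0.03, -0.021, 0], [0, 0, 0]], [-1, [-0.03, -0.021, 0], [0, 0, 0]], [-1, [0, 0, 0], [0, 0, 0]], [-1, [0, 0, 0], [0, 0, 0]]]}}

```text
time_s: 1.68
eef_pos: [563.9, 210.2, 230.2]
ee_rot: [-0.001, 0.001, 1.0, -0.0]
force: [-1.2, 1.0, -0.1]
grip_width: 0.999
grip_force: 0.0
```

```bash
python3 - <<'E'
from rig import *
import rig,cv2,pickle
s=sense();print(s['eef_pos'],s['ee_rot'],s['time_s'],[n for n in dir(rig) if n[0]!='_'],globals().get('grip_depth'))
w=capture('wrist');pickle.dump((s,w),open('w1.pkl','wb'));print(w['T_tool_cam'],w['fx'])
cv2.imwrite('pics/w1.png',w['pixels'][:,:,::-1])
E
```

```text
[563.87978892 210.23516573 230.20791192] [-8.56695746e-04  8.70221685e-04  9.99999248e-01 -1.09357014e-04] 1.6833 ['PlanningError', 'capture', 'finish_job', 'grip_depth', 'sense'] 18.700000000000003
[[-1.25076017e-04 -9.65558102e-01 -2.60187503e-01  6.50797895e+01]
 [ 9.99999392e-01  1.64190020e-04 -1.09002524e-03  2.93790364e-01]
 [ 1.09520289e-03 -2.60187481e-01  9.65557494e-01 -1.43820229e+02]
 [ 0.00000000e+00  0.00000000e+00  0.00000000e+00  1.00000000e+00]] 346.953825198536
```

View pics/w1.png

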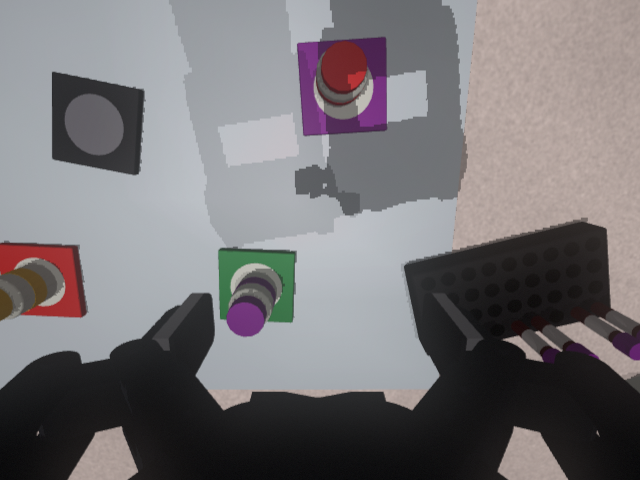

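Wrist view: green plate with the purple bottle (cap 246,318), purple plate with the red bottle (cap 344,66), black plate (98,124), red plate at the left edge. Now I measure these from the wrist and top views together.

```bash
cat >> h.py <<'E'
def rect(c): return np.array(cv2.minAreaRect(c)[0])
def mid(d,c,s=None):
    """plate centre: hull outline cast on z=10, then its rectangle's middle"""
    P=np.array([plane(d,p,10,s)[:2] for p in cv2.convexHull(c).reshape(-1,2)],np.float32)
    r=cv2.minAreaRect(P);return np.round(r[0],1),np.round(r[1],1),round(r[2],1)
E
python3 - <<'E'
import pickle;from h import *
t=pickle.load(open('d.pkl','rb'))['top'];s,w=pickle.load(open('w1.pkl','rb'))
def pick(d,c,xy,r): 
    return max([b for b in blobs(mask(d['pixels'],c)) if np.hypot(*(cen(b)-xy))<r],key=cv2.contourArea)
def dark(d,b,th):
    x0,y0,x1,y1=b;m=cv2.inRange(d['pixels'][y0:y1,x0:x1].max(2),0,th);return blobs(m)[0]+[x0,y0]
T={'green':pick(t,'green',(302,203),12),'purple':pick(t,'purple',(257,297),12),'park':dark(t,(340,255,402,312),110)}
W={'green':pick(w,'green',(257,290),25),'purple':pick(w,'purple',(343,90),25),'park':dark(w,(40,60,155,185),95)}
for k in T:
    print(k,'top',mid(t,T[k]),'wrist',mid(w,W[k],s))
    print('  tri',tri(t,quad(T[k])[1],w,quad(W[k])[1],None,s).round(1))
for k,xt,xw in(('purple',(300,196),(246,318)),('red',(254,299),(344,66))):
    a,b=pick(t,k,xt,12),pick(w,k,xw,20);print(k,'cap tri',tri(t,cen(a),w,cen(b),None,s).round(1),plane(t,cen(a),75).round(1),plane(w,cen(b),75,s).round(1))
for k,xt in(('red',(412,208)),('yellow',(460,290))): print(k,'top',mid(t,pick(t,k,xt,12)))
E
```

```text
green top (array([647.6, 141.6]), array([81.4, 82.7]), 87.0) wrist (array([649.6, 140.6]), array([82.5, 81.9]), 87.0)
  tri [645.9 141.3  17.3]
purple top (array([441. , 235.8]), array([81.3, 81.7]), 3.3) wrist (array([442.2, 234.9]), array([82.8, 82.9]), 3.4)
  tri [441.8 236.    9.8]
park top (array([474. ,  -9.6]), array([85.6, 85.5]), 78.8) wrist (array([476. ,  -9.8]), array([88.2, 83.9]), 78.9)
  tri [474.2  -9.8   9.6]
purple cap tri [649.2 143.1  85.5] [651.1 143.5  75. ] [655.2 141.2  75. ]
red cap tri [436.5 231.8  72.4] [436.4 231.7  75. ] [437.2 230.9  75. ]
red top (array([ 640.6, -100. ]), array([83.1, 83.4]), 86.9)
yellow top (array([ 462.1, -201.4]), array([84. , 82.5]), 86.4)
```

{"name": "servo_tool", "arguments": {"commands": [[-1, [-0.029, -0.0226, 0], [0, 0, 0]], [-1, [-0.029, -0.0226, 0], [0, 0, 0]], [-1, [-0.029, -0.0226, 0.03], [0, 0, 0]], [-1, [0, 0, 0.035], [0, 0, 0]], [-1, [0, 0, 0.035], [0, 0, 0]], [-1, [0, 0, 0.035], [0, 0, 0]], [-1, [0, 0, 0.035], [0, 0, 0]], [-1, [0, 0, 0.025], [0, 0, 0]], [-1, [0, 0, 0.015], [0, 0, 0]], [-1, [0, 0, 0], [0, 0, 0]]]}}

```text
time_s: 2.57
eef_pos: [643.9, 147.7, 21.4]
ee_rot: [-0.003, -0.001, 1.0, -0.0]
force: [-0.5, 0.1, -0.3]
grip_width: 0.997
grip_force: 0.0
```

{"name": "servo_tool", "arguments": {"commands": [[0.3, [0, 0, 0], [0, 0, 0]], [1, [0, 0, 0], [0, 0, 0]], [1, [0, 0, 0], [0, 0, 0]], [1, [0, 0, 0], [0, 0, 0]], [1, [0, 0, 0], [0, 0, 0]], [1, [0, 0, 0], [0, 0, 0]], [1, [0, 0, 0], [0, 0, 0]], [1, [0, 0, 0], [0, 0, 0]]]}}

```text
time_s: 3.23
eef_pos: [647.5, 146.6, 26.9]
ee_rot: [0.001, -0.0, 1.0, 0.0]
force: [0.2, 0.6, 7.3]
grip_width: 0.5
grip_force: 31.4
```

```bash
python3 - <<'E'
from rig import *
s=sense();print({k:s[k] for k in('eef_pos','force','wrist_torque','grip_force','grip_width')})
E
```

```text
{'eef_pos': array([647.50470162, 146.6487686 ,  26.87687681]), 'force': array([0.224131  , 0.59617278, 7.2632341 ]), 'wrist_torque': array([0.05428463, 0.18725594, 0.02852769]), 'grip_force': 31.40861233468968, 'grip_width': 0.5001091246135253}
```

{"name": "servo_tool", "arguments": {"commands": [[1, [0, 0, -0.01], [0, 0, 0]], [1, [0, 0, -0.02], [0, 0, 0]], [1, [0, 0, -0.03], [0, 0, 0]], [1, [0, 0, 0], [0, 0, 0]], [1, [0, 0, 0], [0, 0, 0]], [1, [0, 0, 0], [0, 0, 0]]]}}

```text
time_s: 3.73
eef_pos: [646.4, 146.4, 84.9]
ee_rot: [-0.0, -0.0, 1.0, -0.0]
force: [-0.0, -0.1, -1.1]
grip_width: 0.501
grip_force: 30.7
```

```bash
python3 - <<'E'
from rig import *
import cv2,pickle
s=sense();print({k:s[k] for k in('eef_pos','force','wrist_torque','grip_force','grip_width')})
w=capture('wrist');cv2.imwrite('pics/w2.png',w['pixels'][:,:,::-1])
E
```

```text
{'eef_pos': array([646.35510376, 146.43973065,  84.89059676]), 'force': array([-0.01217776, -0.05149164, -1.12418849]), 'wrist_torque': array([-0.00634653,  0.01797738,  0.00055603]), 'grip_force': 30.694951137394355, 'grip_width': 0.5008525437302331}
```

View pics/w2.png

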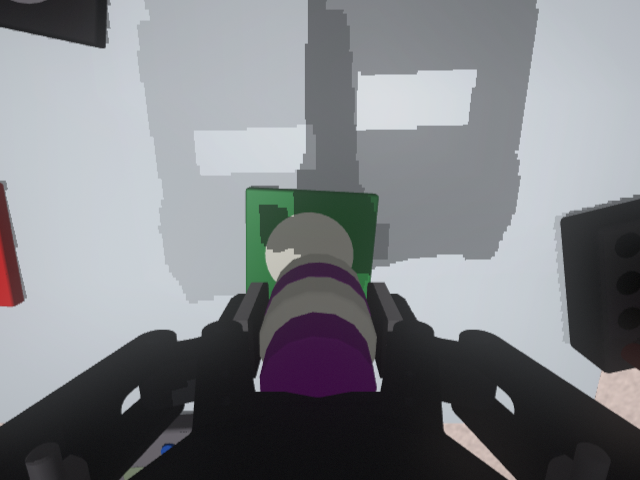

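The bottle is held upright in mid-gripper over the green plate (cap 318,355, plate around 310,240). Carrying it to black.

{"name": "servo_tool", "arguments": {"commands": [[1, [0.01, -0.009, 0], [0, 0, 0]], [1, [0.024, -0.0212, 0], [0, 0, 0]], [1, [0.024, -0.0212, 0], [0, 0, 0]], [1, [0.024, -0.0212, 0], [0, 0, 0]], [1, [0.024, -0.0212, 0], [0, 0, 0]], [1, [0.024, -0.0212, 0], [0, 0, 0]], [1, [0.024, -0.0212, 0], [0, 0, 0]], [1, [0.02, -0.019, 0], [0, 0, 0]], [1, [0, 0, 0.02], [0, 0, 0]], [1, [0, 0, 0], [0, 0, 0]]]}}

```text
time_s: 4.62
eef_pos: [470.5, -9.2, 62.5]
ee_rot: [-0.003, 0.001, 1.0, 0.001]
force: [-0.5, 1.2, -1.3]
grip_width: 0.501
grip_force: 30.9
```

{"name": "servo_tool", "arguments": {"commands": [[1, [0, 0, 0], [0, 0, 0]], [1, [0, 0, 0], [0, 0, 0]]]}}

```text
time_s: 4.78
eef_pos: [473.2, -8.5, 65.1]
ee_rot: [-0.0, -0.001, 1.0, 0.0]
force: [0.2, -0.5, -1.7]
grip_width: 0.506
grip_force: 30.9
```

{"name": "servo_tool", "arguments": {"commands": [[1, [0.002, -0.001, 0.015], [0, 0, 0]], [1, [0, 0, 0.013], [0, 0, 0]], [1, [0, 0, 0.006], [0, 0, 0]], [1, [0, 0, 0.003], [0, 0, 0]], [1, [0, 0, 0], [0, 0, 0]], [1, [0, 0, 0], [0, 0, 0]]]}}

```text
time_s: 5.28
eef_pos: [471.3, -9.8, 28.5]
ee_rot: [0.0, -0.001, 1.0, -0.0]
force: [-0.2, -0.5, -1.0]
grip_width: 0.505
grip_force: 31.0
```

{"name": "servo_tool", "arguments": {"commands": [[1, [0, 0, 0.0015], [0, 0, 0]], [1, [0, 0, 0.001], [0, 0, 0]], [1, [0, 0, 0], [0, 0, 0]], [1, [0, 0, 0], [0, 0, 0]]]}}

```text
time_s: 5.62
eef_pos: [471.4, -9.9, 26.8]
ee_rot: [0.001, -0.0, 1.0, -0.0]
force: [-3.3, 1.2, 13.2]
grip_width: 0.505
grip_force: 32.3
```

{"name": "servo_tool", "arguments": {"commands": [[0, [0, 0, 0], [0, 0, 0]], [-0.4, [0, 0, 0], [0, 0, 0]], [-1, [0, 0, 0], [0, 0, 0]], [-1, [0, 0, 0], [0, 0, 0]], [-1, [0, 0, -0.02], [0, 0, 0]], [-1, [0, 0, -0.04], [0, 0, 0]], [-1, [0, 0, -0.04], [0, 0, 0]], [-1, [0, 0, -0.04], [0, 0, 0]], [-1, [0, -0.03, -0.04], [0, 0, 0]], [-1, [0, -0.03, -0.02], [0, 0, 0]]]}}

```text
time_s: 6.45
eef_pos: [471.5, -64.7, 222.8]
ee_rot: [0.002, -0.002, 1.0, -0.001]
force: [1.0, -1.2, -0.4]
grip_width: 1.0
grip_force: 0.0
```

{"name": "servo_tool", "arguments": {"commands": [[-1, [-0.02, -0.02, 0], [0, 0, 0]], [-1, [0, 0, 0], [0, 0, 0]], [-1, [0, 0, 0], [0, 0, 0]]]}}

```text
time_s: 6.7
eef_pos: [491.0, -85.6, 218.5]
ee_rot: [-0.0, 0.0, 1.0, 0.0]
force: [-0.5, -0.0, -0.2]
grip_width: 1.005
grip_force: 0.0
```

```bash
python3 - <<'E'
from rig import *
import cv2,pickle
s=sense();print(s['eef_pos'])
w=capture('wrist');pickle.dump((s,w),open('w3.pkl','wb'));cv2.imwrite('pics/w3.png',w['pixels'][:,:,::-1])
E
```

```text
[490.95672642 -85.55769617 218.5033317 ]
```

View pics/w3.png

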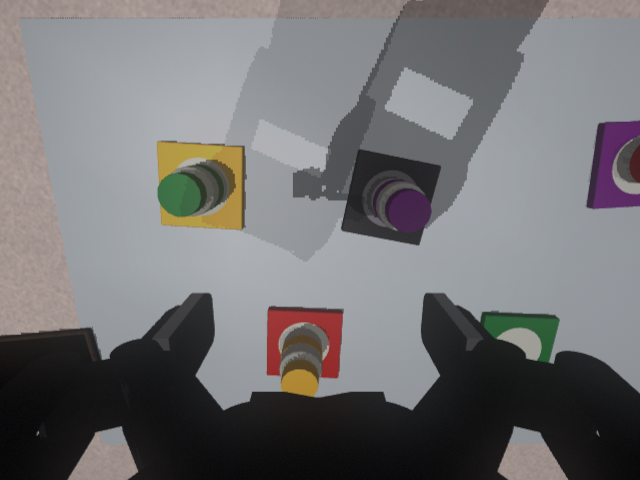

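Purple stands on black (cap 407,210, plate centre 391,198). The green bottle is on yellow (cap 180,194), the yellow bottle on red (cap 300,382), and the green plate is empty (white disc 521,345).

```bash
python3 - <<'E'
import pickle;from h import *
t=pickle.load(open('d.pkl','rb'))['top'];s,w=pickle.load(open('w3.pkl','rb'))
def pick(d,c,xy,r): 
    return max([b for b in blobs(mask(d['pixels'],c)) if np.hypot(*(cen(b)-xy))<r],key=cv2.contourArea)
for k,xt,xw in(('red',(412,208),(305,342)),('yellow',(460,290),(201,186))):
    a,b=pick(t,k,xt,12),pick(w,k,xw,25);print(k,'plate',mid(t,a),mid(w,b,s),'tri',tri(t,quad(a)[1],w,quad(b)[1],None,s).round(1))
for k,xt,xw in(('green',(465,290),(180,194)),('yellow',(418,202),(300,382)),('purple',None,(407,210))):
    b=pick(w,k,xw,20);print(k,'cap w',plane(w,cen(b),78,s).round(1),'size',np.ptp(b.reshape(-1,2),0))
    if xt: a=pick(t,k,xt,12);print('  top',plane(t,cen(a),77).round(1),'tri',tri(t,cen(a),w,cen(b),None,s).round(1))
E
```

```text
red plate (array([ 640.6, -100. ]), array([83.1, 83.4]), 86.9) (array([ 642.6, -101.7]), array([83.5, 84.1]), 87.0) tri [ 642.1 -100.4    9.6]
yellow plate (array([ 462.1, -201.4]), array([84. , 82.5]), 86.4) (array([ 463.5, -203.4]), array([83.8, 83.3]), 86.4) tri [ 462.3 -197.3   27.4]
green cap w [ 461.3 -204.5   78. ] size [29 41]
  top [ 461.1 -195.6   77. ] tri [ 458.8 -185.5  120. ]
yellow cap w [ 637.5 -102.5   78. ] size [36 36]
  top [ 640.7 -101.5   77. ] tri [ 641.6 -102.4   72.4]
purple cap w [476.3  -9.7  78. ] size [42 41]
```

{"name": "servo_tool", "arguments": {"commands": [[-1, [0.008, -0.028, 0], [0, 0, 0]], [-1, [0.008, -0.028, 0], [0, 0, 0]], [-1, [0.007, -0.028, 0], [0, 0, 0]], [-1, [0.007, -0.028, 0.02], [0, 0, 0]], [-1, [0, 0, 0.035], [0, 0, 0]], [-1, [0, 0, 0.035], [0, 0, 0]], [-1, [0, 0, 0.035], [0, 0, 0]], [-1, [0, 0, 0.035], [0, 0, 0]], [-1, [0, 0, 0.02], [0, 0, 0]], [-1, [0, 0, 0.012], [0, 0, 0]]]}}

```text
time_s: 7.58
eef_pos: [459.3, -194.9, 23.9]
ee_rot: [-0.002, -0.001, 1.0, 0.002]
force: [1.1, -0.5, -0.0]
grip_width: 1.0
grip_force: 0.0
```

{"name": "servo_tool", "arguments": {"commands": [[-1, [0, 0, 0], [0, 0, 0]], [-1, [0, 0, 0], [0, 0, 0]]]}}

```text
time_s: 7.75
eef_pos: [460.7, -196.0, 26.7]
ee_rot: [-0.001, -0.001, 1.0, 0.0]
force: [0.5, -0.2, 0.8]
grip_width: 0.998
grip_force: 0.0
```

{"name": "servo_tool", "arguments": {"commands": [[0.3, [0, 0, 0], [0, 0, 0]], [1, [0, 0, 0], [0, 0, 0]], [1, [0, 0, 0], [0, 0, 0]], [1, [0, 0, 0], [0, 0, 0]], [1, [0, 0, 0], [0, 0, 0]], [1, [0, 0, 0], [0, 0, 0]], [1, [0, 0, 0], [0, 0, 0]]]}}

```text
time_s: 8.33
eef_pos: [461.3, -197.1, 27.8]
ee_rot: [0.001, -0.0, 1.0, -0.0]
force: [-0.8, 0.2, 7.0]
grip_width: 0.507
grip_force: 30.0
```

{"name": "servo_tool", "arguments": {"commands": [[1, [0, 0, -0.01], [0, 0, 0]], [1, [0, 0, -0.025], [0, 0, 0]], [1, [0, 0, -0.04], [0, 0, 0]], [1, [0, 0, -0.04], [0, 0, 0]], [1, [0, 0, -0.025], [0, 0, 0]], [1, [0, 0, 0], [0, 0, 0]], [1, [0, 0, 0], [0, 0, 0]]]}}

```text
time_s: 8.92
eef_pos: [461.2, -197.1, 168.3]
ee_rot: [0.001, -0.0, 1.0, -0.001]
force: [-0.4, 1.1, -1.1]
grip_width: 0.511
grip_force: 30.9
```

{"name": "servo_tool", "arguments": {"commands": [[1, [-0.01, 0.017, 0], [0, 0, 0]], [1, [-0.018, 0.033, 0], [0, 0, 0]], [1, [-0.018, 0.033, 0], [0, 0, 0]], [1, [-0.018, 0.033, 0], [0, 0, 0]], [1, [-0.018, 0.033, 0], [0, 0, 0]], [1, [-0.018, 0.033, 0], [0, 0, 0]], [1, [-0.018, 0.033, 0], [0, 0, 0]], [1, [-0.018, 0.033, 0], [0, 0, 0]], [1, [-0.018, 0.033, 0], [0, 0, 0]], [1, [-0.018, 0.033, 0], [0, 0, 0]]]}}

```text
time_s: 9.75
eef_pos: [632.5, 119.1, 165.1]
ee_rot: [-0.002, -0.0, 1.0, -0.0]
force: [0.3, -1.1, -0.7]
grip_width: 0.507
grip_force: 30.9
```

{"name": "servo_tool", "arguments": {"commands": [[1, [-0.012, 0.018, 0.02], [0, 0, 0]], [1, [-0.004, 0.006, 0.035], [0, 0, 0]], [1, [0, 0, 0.035], [0, 0, 0]], [1, [0, 0, 0.02], [0, 0, 0]], [1, [0, 0, 0], [0, 0, 0]], [1, [0, 0, 0], [0, 0, 0]]]}}

```text
time_s: 10.25
eef_pos: [647.9, 141.2, 55.5]
ee_rot: [-0.002, -0.0, 1.0, -0.0]
force: [0.1, 0.4, -0.6]
grip_width: 0.505
grip_force: 30.9
```

{"name": "servo_tool", "arguments": {"commands": [[1, [0, 0, 0.014], [0, 0, 0]], [1, [0, 0, 0.008], [0, 0, 0]], [1, [0, 0, 0.003], [0, 0, 0]], [1, [0, 0, 0.001], [0, 0, 0]], [1, [0, 0, 0], [0, 0, 0]], [1, [0, 0, 0], [0, 0, 0]]]}}

```text
time_s: 10.75
eef_pos: [649.1, 141.2, 31.7]
ee_rot: [0.001, -0.0, 1.0, 0.0]
force: [-0.1, 0.9, -0.4]
grip_width: 0.506
grip_force: 30.9
```

{"name": "servo_tool", "arguments": {"commands": [[1, [0, 0, 0.003], [0, 0, 0]], [1, [0, 0, 0.001], [0, 0, 0]], [1, [0, 0, 0.001], [0, 0, 0]], [1, [0, 0, 0], [0, 0, 0]], [1, [0, 0, 0], [0, 0, 0]]]}}

```text
time_s: 11.17
eef_pos: [649.2, 141.3, 27.8]
ee_rot: [0.001, -0.0, 1.0, -0.0]
force: [-6.1, -1.3, 11.9]
grip_width: 0.505
grip_force: 32.0
```

{"name": "servo_tool", "arguments": {"commands": [[0, [0, 0, 0], [0, 0, 0]], [-0.4, [0, 0, 0], [0, 0, 0]], [-1, [0, 0, 0], [0, 0, 0]], [-1, [0, 0, 0], [0, 0, 0]], [-1, [0, 0, -0.02], [0, 0, 0]], [-1, [0, 0, -0.035], [0, 0, 0]], [-1, [0, 0, -0.035], [0, 0, 0]], [-1, [0, 0, -0.025], [0, 0, 0]], [-1, [0.002, -0.03, 0], [0, 0, 0]], [-1, [0.003, -0.04, 0], [0, 0, 0]]]}}

```text
time_s: 12.0
eef_pos: [644.2, 72.8, 142.5]
ee_rot: [0.002, -0.002, 1.0, 0.0]
force: [0.5, -0.7, -0.2]
grip_width: 1.0
grip_force: 0.0
```

{"name": "servo_tool", "arguments": {"commands": [[-1, [0.002, -0.04, 0], [0, 0, 0]], [-1, [0.002, -0.04, 0], [0, 0, 0]], [-1, [0, -0.04, 0], [0, 0, 0]], [-1, [0, -0.04, 0], [0, 0, 0]], [-1, [0, -0.014, 0], [0, 0, 0]], [-1, [0, 0, 0.025], [0, 0, 0]], [-1, [0, 0, 0.025], [0, 0, 0]], [-1, [0, 0, 0], [0, 0, 0]], [-1, [0, 0, 0], [0, 0, 0]]]}}

```text
time_s: 12.75
eef_pos: [639.4, -102.3, 90.1]
ee_rot: [-0.001, -0.0, 1.0, 0.0]
force: [1.1, -0.1, 0.1]
grip_width: 0.999
grip_force: 0.0
```

{"name": "servo_tool", "arguments": {"commands": [[-1, [0, 0, 0.03], [0, 0, 0]], [-1, [0, 0, 0.022], [0, 0, 0]], [-1, [0, 0, 0.01], [0, 0, 0]], [-1, [0, 0, 0], [0, 0, 0]], [0.3, [0, 0, 0], [0, 0, 0]], [1, [0, 0, 0], [0, 0, 0]], [1, [0, 0, 0], [0, 0, 0]], [1, [0, 0, 0], [0, 0, 0]], [1, [0, 0, 0], [0, 0, 0]], [1, [0, 0, 0], [0, 0, 0]]]}}

```text
time_s: 13.58
eef_pos: [640.6, -103.0, 30.6]
ee_rot: [0.001, -0.0, 1.0, -0.0]
force: [-0.8, 0.1, 6.2]
grip_width: 0.507
grip_force: 30.5
```

{"name": "servo_tool", "arguments": {"commands": [[1, [0, 0, 0], [0, 0, 0]], [1, [0, 0, 0], [0, 0, 0]]]}}

```text
time_s: 13.75
eef_pos: [640.6, -103.0, 30.6]
ee_rot: [0.001, -0.0, 1.0, -0.0]
force: [-2.1, 0.8, 6.2]
grip_width: 0.504
grip_force: 30.5
```

{"name": "servo_tool", "arguments": {"commands": [[1, [0, 0, -0.01], [0, 0, 0]], [1, [0, 0, -0.025], [0, 0, 0]], [1, [0, 0, -0.04], [0, 0, 0]], [1, [0, 0, -0.04], [0, 0, 0]], [1, [0, 0, -0.025], [0, 0, 0]], [1, [0, 0, 0], [0, 0, 0]], [1, [0, 0, 0], [0, 0, 0]]]}}

```text
time_s: 14.33
eef_pos: [640.2, -102.9, 170.8]
ee_rot: [0.002, -0.0, 1.0, -0.001]
force: [0.1, -0.5, -2.0]
grip_width: 0.505
grip_force: 30.9
```

{"name": "servo_tool", "arguments": {"commands": [[1, [0.017, -0.009, 0], [0, 0, 0]], [1, [0.03, -0.017, 0], [0, 0, 0]], [1, [0.03, -0.017, 0], [0, 0, 0]], [1, [0.03, -0.017, 0], [0, 0, 0]], [1, [0.03, -0.017, 0], [0, 0, 0]], [1, [0.025, -0.014, 0], [0, 0, 0]], [1, [0.015, -0.008, 0.02], [0, 0, 0]], [1, [0, 0, 0.035], [0, 0, 0]], [1, [0, 0, 0.035], [0, 0, 0]], [1, [0, 0, 0.02], [0, 0, 0]]]}}

```text
time_s: 15.17
eef_pos: [460.6, -200.7, 54.8]
ee_rot: [-0.002, 0.0, 1.0, 0.002]
force: [-0.1, -0.7, -1.5]
grip_width: 0.506
grip_force: 30.9
```

{"name": "servo_tool", "arguments": {"commands": [[1, [0, 0, 0], [0, 0, 0]], [1, [0, 0, 0], [0, 0, 0]], [1, [0, 0, 0], [0, 0, 0]]]}}

```text
time_s: 15.42
eef_pos: [463.4, -202.1, 59.8]
ee_rot: [0.0, -0.0, 1.0, -0.0]
force: [-1.3, -0.1, -1.3]
grip_width: 0.505
grip_force: 31.0
```

Down 29 mm to contact plus about 1 mm.

{"name": "servo_tool", "arguments": {"commands": [[1, [0, 0, 0.014], [0, 0, 0]], [1, [0, 0, 0.008], [0, 0, 0]], [1, [0, 0, 0.003], [0, 0, 0]], [1, [0, 0, 0.002], [0, 0, 0]], [1, [0, 0, 0.001], [0, 0, 0]], [1, [0, 0, 0.001], [0, 0, 0]], [1, [0, 0, 0], [0, 0, 0]], [1, [0, 0, 0], [0, 0, 0]]]}}

```text
time_s: 16.08
eef_pos: [463.2, -202.0, 30.6]
ee_rot: [0.0, -0.0, 1.0, -0.0]
force: [-2.4, -0.1, 6.3]
grip_width: 0.509
grip_force: 31.6
```

{"name": "servo_tool", "arguments": {"commands": [[0, [0, 0, 0], [0, 0, 0]], [-0.4, [0, 0, 0], [0, 0, 0]], [-1, [0, 0, 0], [0, 0, 0]], [-1, [0, 0, 0], [0, 0, 0]], [-1, [0, 0, -0.02], [0, 0, 0]], [-1, [0, 0, -0.035], [0, 0, 0]], [-1, [0, 0, -0.035], [0, 0, 0]], [-1, [0, 0, -0.025], [0, 0, 0]], [-1, [0.002, 0.03, 0], [0, 0, 0]], [-1, [0.003, 0.04, 0], [0, 0, 0]]]}}

```text
time_s: 16.92
eef_pos: [458.6, -133.2, 146.2]
ee_rot: [0.002, 0.001, 1.0, -0.001]
force: [-0.1, 0.8, -0.4]
grip_width: 1.001
grip_force: 0.0
```

{"name": "servo_tool", "arguments": {"commands": [[-1, [0.003, 0.04, 0], [0, 0, 0]], [-1, [0.003, 0.04, 0], [0, 0, 0]], [-1, [0.003, 0.04, 0], [0, 0, 0]], [-1, [0.003, 0.04, 0], [0, 0, 0]], [-1, [0.003, 0.04, 0], [0, 0, 0]], [-1, [0.003, 0.04, 0], [0, 0, 0]], [-1, [0.002, 0.04, 0], [0, 0, 0]], [-1, [0.001, 0.04, 0], [0, 0, 0]], [-1, [0.001, 0.03, 0], [0, 0, 0]], [-1, [0, 0, 0], [0, 0, 0]]]}}

```text
time_s: 17.75
eef_pos: [434.9, 222.3, 144.8]
ee_rot: [0.0, -0.003, 1.0, 0.001]
force: [1.2, -0.5, 0.6]
grip_width: 1.001
grip_force: 0.0
```

{"name": "servo_tool", "arguments": {"commands": [[-1, [0, 0, 0], [0, 0, 0]], [-1, [0, 0, 0], [0, 0, 0]]]}}

```text
time_s: 17.92
eef_pos: [435.6, 217.7, 144.7]
ee_rot: [-0.0, -0.0, 1.0, -0.0]
force: [0.3, 0.2, 1.3]
grip_width: 0.998
grip_force: 0.0
```

{"name": "servo_tool", "arguments": {"commands": [[-1, [-0.001, 0.014, 0], [0, 0, 0]], [-1, [0, 0, 0.035], [0, 0, 0]], [-1, [0, 0, 0.035], [0, 0, 0]], [-1, [0, 0, 0.027], [0, 0, 0]], [-1, [0, 0, 0.014], [0, 0, 0]], [-1, [0, 0, 0.006], [0, 0, 0]], [-1, [0, 0, 0], [0, 0, 0]], [-1, [0, 0, 0], [0, 0, 0]]]}}

```text
time_s: 18.58
eef_pos: [437.3, 231.6, 28.6]
ee_rot: [0.001, 0.0, 1.0, 0.0]
force: [0.5, 0.4, 1.3]
grip_width: 1.002
grip_force: 0.0
```

{"name": "servo_tool", "arguments": {"commands": [[0.3, [0, 0, 0], [0, 0, 0]], [1, [0, 0, 0], [0, 0, 0]], [1, [0, 0, 0], [0, 0, 0]], [1, [0, 0, 0], [0, 0, 0]], [1, [0, 0, 0], [0, 0, 0]], [1, [0, 0, 0], [0, 0, 0]], [1, [0, 0, 0], [0, 0, 0]]]}}

```text
time_s: 19.17
eef_pos: [437.0, 232.2, 28.7]
ee_rot: [0.001, -0.0, 1.0, 0.0]
force: [-1.3, -2.1, 6.5]
grip_width: 0.506
grip_force: 30.1
```

{"name": "servo_tool", "arguments": {"commands": [[1, [0, 0, -0.01], [0, 0, 0]], [1, [0, 0, -0.025], [0, 0, 0]], [1, [0, 0, -0.04], [0, 0, 0]], [1, [0, 0, -0.04], [0, 0, 0]], [1, [0, 0, -0.025], [0, 0, 0]], [1, [0, 0, 0], [0, 0, 0]], [1, [0, 0, 0], [0, 0, 0]]]}}

```text
time_s: 19.75
eef_pos: [436.9, 232.3, 169.3]
ee_rot: [0.001, -0.0, 1.0, 0.0]
force: [-0.9, 0.1, -1.3]
grip_width: 0.505
grip_force: 30.9
```

{"name": "servo_tool", "arguments": {"commands": [[1, [-0.01, -0.015, 0], [0, 0, 0]], [1, [-0.018, -0.03, 0], [0, 0, 0]], [1, [-0.018, -0.03, 0], [0, 0, 0]], [1, [-0.018, -0.03, 0], [0, 0, 0]], [1, [-0.018, -0.03, 0], [0, 0, 0]], [1, [-0.018, -0.03, 0], [0, 0, 0]], [1, [-0.018, -0.03, 0], [0, 0, 0]], [1, [-0.018, -0.03, 0], [0, 0, 0]], [1, [-0.018, -0.03, 0], [0, 0, 0]], [1, [-0.018, -0.03, 0], [0, 0, 0]]]}}

```text
time_s: 20.58
eef_pos: [608.7, -54.2, 166.2]
ee_rot: [-0.001, -0.0, 1.0, 0.0]
force: [0.4, 0.2, -0.9]
grip_width: 0.5
grip_force: 30.9
```

{"name": "servo_tool", "arguments": {"commands": [[1, [-0.018, -0.03, 0], [0, 0, 0]], [1, [-0.015, -0.018, 0.02], [0, 0, 0]], [1, [0, 0, 0.035], [0, 0, 0]], [1, [0, 0, 0.035], [0, 0, 0]], [1, [0, 0, 0.02], [0, 0, 0]], [1, [0, 0, 0], [0, 0, 0]], [1, [0, 0, 0], [0, 0, 0]], [1, [0, 0, 0], [0, 0, 0]]]}}

```text
time_s: 21.25
eef_pos: [642.4, -100.9, 59.1]
ee_rot: [0.001, -0.0, 1.0, -0.0]
force: [0.0, 0.1, -0.1]
grip_width: 0.504
grip_force: 30.9
```

Contact expected at 28.7, so 30.4 mm plus about 1.

{"name": "servo_tool", "arguments": {"commands": [[1, [0, 0, 0.014], [0, 0, 0]], [1, [0, 0, 0.009], [0, 0, 0]], [1, [0, 0, 0.004], [0, 0, 0]], [1, [0, 0, 0.002], [0, 0, 0]], [1, [0, 0, 0.001], [0, 0, 0]], [1, [0, 0, 0.001], [0, 0, 0]], [1, [0, 0, 0], [0, 0, 0]], [1, [0, 0, 0], [0, 0, 0]]]}}

```text
time_s: 21.92
eef_pos: [642.0, -100.7, 28.7]
ee_rot: [0.0, -0.0, 1.0, -0.0]
force: [-5.6, 0.8, 8.9]
grip_width: 0.502
grip_force: 31.7
```

{"name": "servo_tool", "arguments": {"commands": [[0, [0, 0, 0], [0, 0, 0]], [-0.4, [0, 0, 0], [0, 0, 0]], [-1, [0, 0, 0], [0, 0, 0]], [-1, [0, 0, 0], [0, 0, 0]], [-1, [0, 0, -0.02], [0, 0, 0]], [-1, [0, 0, -0.035], [0, 0, 0]], [-1, [0, 0, -0.035], [0, 0, 0]], [-1, [0, 0, -0.025], [0, 0, 0]], [-1, [0.016, 0.009, 0], [0, 0, 0]], [-1, [0.03, 0.016, 0], [0, 0, 0]]]}}

```text
time_s: 22.75
eef_pos: [597.3, -77.0, 143.2]
ee_rot: [0.002, 0.0, 1.0, -0.001]
force: [0.2, -0.3, -1.1]
grip_width: 1.001
grip_force: 0.0
```

{"name": "servo_tool", "arguments": {"commands": [[-1, [0.03, 0.016, 0], [0, 0, 0]], [-1, [0.03, 0.017, 0], [0, 0, 0]], [-1, [0.03, 0.017, 0], [0, 0, 0]], [-1, [0.03, 0.016, 0], [0, 0, 0]], [-1, [0, 0, 0], [0, 0, 0]], [-1, [0, 0, 0], [0, 0, 0]], [-1, [0, 0, 0], [0, 0, 0]]]}}

```text
time_s: 23.33
eef_pos: [476.6, -10.2, 142.3]
ee_rot: [0.001, -0.0, 1.0, -0.0]
force: [0.7, 0.3, 0.4]
grip_width: 0.996
grip_force: 0.0
```

{"name": "servo_tool", "arguments": {"commands": [[-1, [0, 0, 0.035], [0, 0, 0]], [-1, [0, 0, 0.035], [0, 0, 0]], [-1, [0, 0, 0.025], [0, 0, 0]], [-1, [0, 0, 0.013], [0, 0, 0]], [-1, [0, 0, 0.006], [0, 0, 0]], [-1, [0, 0, 0], [0, 0, 0]], [-1, [0, 0, 0], [0, 0, 0]]]}}

```text
time_s: 23.92
eef_pos: [476.7, -10.3, 28.3]
ee_rot: [0.001, -0.0, 1.0, -0.0]
force: [-0.2, -0.5, 0.8]
grip_width: 0.999
grip_force: 0.0
```

{"name": "servo_tool", "arguments": {"commands": [[0.3, [0, 0, 0], [0, 0, 0]], [1, [0, 0, 0], [0, 0, 0]], [1, [0, 0, 0], [0, 0, 0]], [1, [0, 0, 0], [0, 0, 0]], [1, [0, 0, 0], [0, 0, 0]], [1, [0, 0, 0], [0, 0, 0]], [1, [0, 0, 0], [0, 0, 0]]]}}

```text
time_s: 24.5
eef_pos: [476.2, -10.0, 28.6]
ee_rot: [0.001, -0.0, 1.0, -0.0]
force: [-1.2, 0.1, 5.0]
grip_width: 0.504
grip_force: 30.6
```

{"name": "servo_tool", "arguments": {"commands": [[1, [0, 0, -0.01], [0, 0, 0]], [1, [0, 0, -0.025], [0, 0, 0]], [1, [0, 0, -0.04], [0, 0, 0]], [1, [0, 0, -0.04], [0, 0, 0]], [1, [0, 0, -0.025], [0, 0, 0]], [1, [0, 0, 0], [0, 0, 0]], [1, [0, 0, 0], [0, 0, 0]]]}}

```text
time_s: 25.08
eef_pos: [476.1, -9.9, 169.3]
ee_rot: [0.002, -0.0, 1.0, -0.0]
force: [1.2, 0.3, -2.0]
grip_width: 0.505
grip_force: 31.0
```

{"name": "servo_tool", "arguments": {"commands": [[1, [0.002, 0.015, 0], [0, 0, 0]], [1, [0.004, 0.03, 0], [0, 0, 0]], [1, [0.004, 0.03, 0], [0, 0, 0]], [1, [0.004, 0.03, 0], [0, 0, 0]], [1, [0.004, 0.03, 0], [0, 0, 0]], [1, [0.004, 0.03, 0], [0, 0, 0]], [1, [0.004, 0.03, 0], [0, 0, 0]], [1, [0.004, 0.03, 0], [0, 0, 0]], [1, [0.004, 0.02, 0], [0, 0, 0]], [1, [0, 0, 0.02], [0, 0, 0]]]}}

```text
time_s: 25.92
eef_pos: [441.6, 238.5, 149.1]
ee_rot: [0.002, -0.002, 1.0, 0.001]
force: [0.6, -0.3, 0.0]
grip_width: 0.504
grip_force: 31.0
```

{"name": "servo_tool", "arguments": {"commands": [[1, [0, 0, 0.035], [0, 0, 0]], [1, [0, 0, 0.035], [0, 0, 0]], [1, [0, 0, 0.02], [0, 0, 0]], [1, [0, 0, 0], [0, 0, 0]], [1, [0, 0, 0], [0, 0, 0]], [1, [0, 0, 0], [0, 0, 0]]]}}

```text
time_s: 26.42
eef_pos: [442.1, 235.2, 58.8]
ee_rot: [0.001, -0.0, 1.0, 0.0]
force: [-0.2, 0.8, -0.0]
grip_width: 0.499
grip_force: 30.9
```

{"name": "servo_tool", "arguments": {"commands": [[1, [0, 0, 0.014], [0, 0, 0]], [1, [0, 0, 0.009], [0, 0, 0]], [1, [0, 0, 0.004], [0, 0, 0]], [1, [0, 0, 0.002], [0, 0, 0]], [1, [0, 0, 0.001], [0, 0, 0]], [1, [0, 0, 0.001], [0, 0, 0]], [1, [0, 0, 0], [0, 0, 0]], [1, [0, 0, 0], [0, 0, 0]]]}}

```text
time_s: 27.08
eef_pos: [441.7, 235.1, 28.6]
ee_rot: [0.0, -0.0, 1.0, -0.0]
force: [-6.9, -3.0, 16.1]
grip_width: 0.502
grip_force: 32.6
```

Release, rise, and clear away for a last look.

{"name": "servo_tool", "arguments": {"commands": [[0, [0, 0, 0], [0, 0, 0]], [-0.4, [0, 0, 0], [0, 0, 0]], [-1, [0, 0, 0], [0, 0, 0]], [-1, [0, 0, 0], [0, 0, 0]], [-1, [0, 0, -0.02], [0, 0, 0]], [-1, [0, 0, -0.035], [0, 0, 0]], [-1, [0, 0, -0.035], [0, 0, 0]], [-1, [0, 0, -0.035], [0, 0, 0]], [-1, [0, 0, -0.035], [0, 0, 0]], [-1, [0, 0, -0.035], [0, 0, 0]]]}}

```text
time_s: 27.92
eef_pos: [441.3, 235.0, 223.8]
ee_rot: [0.0, -0.0, 1.0, 0.0]
force: [0.7, -0.5, -0.4]
grip_width: 0.998
grip_force: 0.0
```

{"name": "servo_tool", "arguments": {"commands": [[-1, [0.03, 0.02, 0], [0, 0, 0]], [-1, [0.03, 0.03, 0], [0, 0, 0]], [-1, [0.03, 0.03, 0], [0, 0, 0]], [-1, [0.03, 0.03, 0], [0, 0, 0]], [-1, [0.03, 0.03, 0], [0, 0, 0]], [-1, [0.03, 0.03, 0], [0, 0, 0]], [-1, [0.03, 0.03, 0], [0, 0, 0]], [-1, [0.02, 0.03, 0], [0, 0, 0]], [-1, [0, 0, 0], [0, 0, 0]], [-1, [0, 0, 0], [0, 0, 0]]]}}

```text
time_s: 28.75
eef_pos: [213.7, 462.5, 221.6]
ee_rot: [-0.0, -0.002, 1.0, -0.0]
force: [0.5, -0.7, 0.4]
grip_width: 1.0
grip_force: 0.0
```

```bash
python3 - <<'E'
from rig import *
from h import *
import pickle
t=capture('top');cv2.imwrite('pics/top1.png',t['pixels'][:,:,::-1])
d0=pickle.load(open('d.pkl','rb'))['top']
P={'green':(648.6,141),'red':(641.6,-100.8),'purple':(441.6,235.4),'yellow':(462.8,-202.4)}
for c,p in P.items():
    q=min(blobs(mask(t['pixels'],c),20),key=lambda b:np.hypot(*(plane(t,cen(b),10)[:2]-p)));print(c,p,cv2.contourArea(q))
# bottles: cap circle = same-colour blob inside white ring
    for b in cv2.findContours(mask(t['pixels'],c),cv2.RETR_LIST,cv2.CHAIN_APPROX_NONE)[0]:
        a=cv2.contourArea(b)
        if a>100:
            X=plane(t,cen(b),77)
            if np.hypot(*(X[:2]-p))<60: print('  blob',a,X.round(1)[:2])
E
```

```text
green (648.6, 141) 1297.0
  blob 414.0 [629.7 136. ]
  blob 1297.0 [635.1 138.2]
red (641.6, -100.8) 1355.5
  blob 384.0 [623.7 -85.9]
  blob 1355.5 [628.6 -89.6]
purple (441.6, 235.4) 1352.5
  blob 440.0 [440.1 222. ]
  blob 1352.5 [440.1 227.3]
yellow (462.8, -202.4) 1424.5
  blob 395.5 [ 458.7 -178.8]
  blob 1424.5 [ 460.2 -185.3]
```

View pics/top1.png

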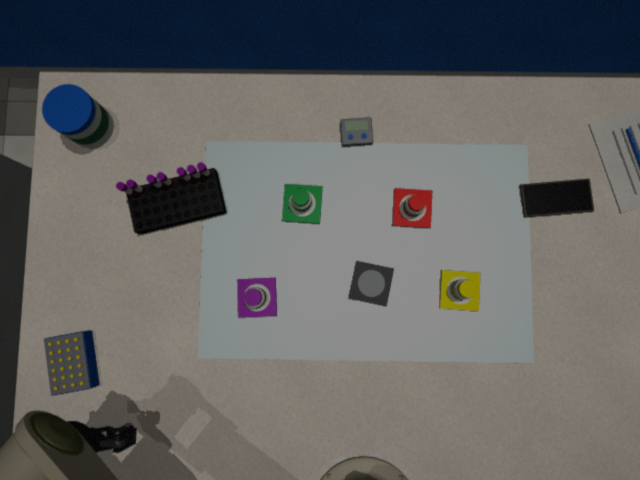

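Each bottle stands on its own colour (cap pixels about 301,197; 417,203; 253,298; 465,289), black is empty and the rack is unmoved. The caps merge with the plate colours, so I check the centring from the depth map.

```bash
python3 - <<'E'
from rig import *
from h import *
P={'green':(648.6,141),'red':(641.6,-100.8),'purple':(441.6,235.4),'yellow':(462.8,-202.4)}
t=capture('top');r,T=Rt(t);v,u=np.mgrid[:480,:640];z=t['z_map'].astype(float)
X=np.stack([(u-t['cx'])*z/t['fx'],(v-t['cy'])*z/t['fy'],z],-1);X=(X-T)@r
for c,p in P.items():
    m=(np.hypot(X[...,0]-p[0],X[...,1]-p[1])<45)&(X[...,2]>72)&(z>0);q=X[m]
    print(c,m.sum(),((q.min(0)+q.max(0))/2)[:2].round(1)-p,np.median(q[:,2]).round(1))
print(sense()['force'],sense()['time_s'])
E
```

```text
green 234 [-0.8  1.4] 79.9
red 240 [-1.5  1.8] 79.6
purple 242 [-1.1  0.4] 80.0
yellow 256 [0.6 1.8] 79.1
[ 0.2435325   0.16567277 -0.85048479] 28.85
```

All bottles are within about 3 mm of the middle, with tops near 80 mm.

```bash
python3 -c "
from rig import *
print(finish_job())"
```

```text
the job is handed in; nothing more can be done
None
```

The job is handed in: by the last top-camera check, all four bottles stand upright within about 3 mm of the middle of their own plates, the black plate is empty and the rack is unmoved; no verdict was returned.

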